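Zero the weigh gauge and drop the check ball

ROBOT

A 6-joint arm with a two-finger parallel gripper is mounted at the origin on the work surface. World frame = base frame: x ahead of the robot, y to its left, z up, the work surface at z = 0. Lengths are in m, angles in rad, forces in N, time in s.
With the tool pointing down it reaches from about 0.4 to 0.825 m from the base axis. Payload 7 kg.
Tool frame: the origin (TCP) lies at the very end of the fingers, on their centre line; the grasp point (between the pads) lies 19 mm behind it; z points along the fingers, y is the direction in which the jaws open and shut (so a half turn about z gives the same grasp; the last joint's range is limited). The gripper opens to 88 mm and grips with 3 to 60 N. Pads are 19 mm wide; open, the fingers measure 130 mm over their backs; the gripper's body (78 mm by 193 mm) begins 47 mm behind the grasp point.
Start: joints at [1.63, 0.359, 0.012, 0, -1.224, -0.288], TCP at [0.153, 0.657, 0.227] pointing down, gripper open.
Joint ranges: [-3.07, 3.07], [-1.43, 2.12], [-1.02, 1.25], [-3.03, 1.67], [-3.05, -0], [-3.03, 3.03]. Speed limits (rad/s): [2.39, 2.39, 3.01, 3.14, 3.14, 3.14].

INTERFACE

Orientations are given as a unit quaternion [x, y, z, w].
In Python, from station import robot gives the robot as it stands. Calls block until the motion is done:
- robot.goto(position, orientation): joint-space move of the TCP to a pose.
- robot.move_linear(position, ori=None, feed=0.15): straight line of the TCP; ori=None keeps the orientation; feed is the mean speed in m/s.
- robot.move_joints(angles): joint-space move.
- robot.open() and robot.close_gripper(squeeze=None): open the fingers fully, or close them until they stop; squeeze is the grip in N (None keeps the last).
- robot.hold(seconds).
- robot.solve_ik(position, orientation): joint angles nearest the present ones, or None.
- robot.observe(): the state.
- robot.read_camera(name): name is "scene" or "side" or "wrist"; returns a dict with "pixels" (480x640x3 uint8, blue, green, red), "z_map" (480x640 float32, m along the optical axis (not along the pixel's ray), 0 where there is no reading), "K" (3x3 intrinsics, pixels), "extrinsics" (4x4, takes a point from camera to world coordinates); the wrist camera has in their place "tool_from_camera" (4x4, takes a point from camera to tool coordinates, whose origin is the TCP and whose axes are the flange's). Camera axes: x right, y up, looking along -z (the intrinsics and any distortion apply to the point x, -y, -z); pixel columns grow to the right and rows downward; lengths in m; the calibration is good to about 2 mm. A picture is of the moment at which its call begins: read the wrist's pose just before it.
A pose or a line that the arm cannot do raises robot.PlanningError and nothing moves.
- robot.hand_in(): hands the job in, once; it reports no verdict.
Trained networks look in the newest picture that a camera, given by its name, has taken for a name from the list of things; names that differ only in an ending like _2 or _b are one class to them, and where a whole thing is asked for, a point or a joint stands for the part that bears it (a point fixed in the world has none). Each returns a list of dicts, best first, with "p" (0 to 1); they miss things now and then, are a little off and sometimes report something else, mostly with a low value. They report only what shows in the picture. A call takes as long as a camera call. They do not tell look-alikes from the thing itself.
- robot.masks_of(camera, target): "mask" (480x640 bool, what is visible of it) and "bbox" ([left, top, right, bottom] in pixels, round what is visible of it).
- robot.mark_of(camera, target): "at" ([column, row] in pixels: a listed point, or the origin of a listed thing).
The state is a dict: "time": time; "joint_positions": joint angles; "qvel": joint speeds; "joint_efforts": joint torques, N m; "position": TCP position; "tcp_rot": TCP orientation; "force": force on the tool from outside, world axes, zero at the start; "moment": the same for the moment, N m; "opening": opening from 0.0 (shut) to 1.0 (fully open).
Only numpy, scipy, OpenCV 4.12 (cv2) and the standard library are available. Lean on these libraries where they do the work, as an engineer would, in place of code of your own. Each camera call takes 0.05 s, during which the arm holds its last target.

TASK

Check the weigh gauge of the flow bench: with the pan still empty, turn the bezel of the tilted gauge until its zero mark stands at the pointer tip, and leave it there. Then swing the cup arm round to its stop, where the drop cup stands over the weighing pan, and press the release tab so that the metal ball drops from the cup into the pan. Let everything go, leave the arm over the pan, and leave the other things on the bench where they are.

Things in the scene. Friction and masses are not known exactly. Their poses are not given: they have to be found in the camera images.
- console: Gauge console: a black gauge head on a pedestal, its face (150 mm up the slope, 170 mm wide) sloping 28 degrees from level and looking up and along the console's -x axis, roughly away from the robot. Origin on the bench, straight under the middle of the face, which is 100 mm above the bench. x axis: level, towards the face's high edge, roughly to the robot. Fixed.
- bezel_grip (a point): Point on the gauge bezel's turning axis, 24 mm above the face: the height to grip. The bezel is a knurled aluminium ring 66 mm in diameter, standing 2 to 36 mm proud of the face's middle. z axis: out of the face along the turning axis (28 degrees from vertical); x axis: to the zero mark, a broad dark bar from the white dial out over the rim; it turns with the bezel.
- bezel (a joint): Bezel angle, rad: 0 = zero mark at the tip of the pointer as it stands with the pan empty; positive = zero mark turned anticlockwise from it, looking at the dial. Starts at 0.5 to 1.4; travel -1.0 to 2.0; one dial division is 0.26. Light friction (0.08 N m); stays where it is left.
- pointer (a joint): Angle of the dark pointer under the dial's rim, in rad: 0 with the pan empty (pointer points straight up the slope of the face); grows clockwise as the pan is loaded (about 1.2 with the ball in the pan).
- station: Weigh station: grey base plate 230 x 140 x 15 mm with the pan and, 110 mm behind the pan's centre along +x, a 26 mm post that carries the cup arm. Origin on the bench under the pan's centre. Fixed.
- pivot (a point): Point on the vertical turning axis of the cup arm, above the post, about level with pin_grip (220 mm above the bench). Axes turn with the arm; x axis points from the cup to the post.
- swing (a joint): Angle of the cup arm in rad: 0 = parked aside (as it starts), grows anticlockwise seen from above to 1.0, a fixed stop where the cup stands over the centre of the pan. Friction 0.2 N m: it stays where it is left.
- pin_grip (a point): Upright round steel pin at the free end of the cup arm, 16 mm in diameter, 153 mm from the pivot axis, for moving the arm by hand. Point on its axis, 224 mm above the bench, 18 mm below its top and 32 mm above the cup's rim.
- cup (a point): Axis of the drop cup on the arm, between pin and post, 43 mm from the pin and 110 mm from the pivot: aluminium, 62 mm outside diameter, open top with rim 192 mm above the bench, hinged bottom 147 mm above the bench. Point 170 mm above the bench.
- tab_top (a point): Middle of the top face of the release tab: a black plate 40 mm along the arm, 30 mm across, on a spring plunger on the arm between cup and post, 52 mm from the pivot axis, 224 mm above the bench. Pressed straight down 16 mm it swings the cup's bottom fully open; 5 to 7 N; springs back when let go, and the bottom shuts again.
- tab (a joint): Downward travel of the release tab in m: 0 = up, 0.016 = fully pressed.
- ball_center (a point): Centre of the plain aluminium check ball, 45 mm in diameter, about 0.13 kg. It starts in the cup, resting on the cup's bottom.
- pan_in (a point): Centre of the inner floor of the round steel weighing pan, 43 mm above the bench when empty; the pan's rim is 140 mm in diameter, 40 mm above this point. Sinks up to 16 mm under load.
- spanner: Bystander: flat steel spanner, 180 mm, lying on the bench; origin at its middle, underside. Not to be moved.
- fitting: Bystander: upright brass fitting, 44 mm wide, 65 mm high; origin at the centre of its underside. Not to be moved.
- bottle: Bystander: white plastic bottle, 60 mm in diameter, 150 mm high; origin at the centre of its underside. Not to be moved.
- parts_box: Bystander: open white plastic box, 160 x 120 x 70 mm; origin at the centre of its underside. Not to be moved.
Not all that is in view belongs to the job. There is more than one size of the console; the job needs the largest.

How it is judged:
On the way, in this order (a step that is already met when the one before it is completed fails the run):
1. the bezel's zero mark stands at the pointer, the ball still in the cup (value of joint bezel between -0.09 and 0.09 rad and height (world z) of ball_center above 0.15 m), for 0.3 s.
2. the cup arm is at its stop over the pan, the ball still in the cup (value of joint swing above 0.92 rad and height (world z) of ball_center above 0.15 m), for 0.2 s.
3. the tab has let the ball drop into the pan (horizontal distance between ball_center and pan_in below 0.05 m and z of ball_center in the frame of pan_in below 0.05 m), for 0.2 s.
At the end, for the whole second after the job is handed in: The bezel is within 0.09 rad (a third of a division) of zero, the cup arm is still over the pan (within 0.1 rad of its stop), the release tab is up again, and the ball lies at rest in the pan, with the pointer deflected by its weight (all of step 3 and value of joint bezel between -0.09 and 0.09 rad and value of joint swing above 0.9 rad and value of joint tab below 0.003 m and z of ball_center in the frame of pan_in above 0.01 m and value of joint pointer above 0.5 rad and linear speed of ball below 0.05 m/s); the robot touches nothing.
It fails at once if the ball was let out of the cup before the cup was over the pan (height (world z) of ball_center below 0.13 m and value of joint swing below 0.88 rad).
It fails at once if a bystander was moved more than 30 mm (distance of any of spanner, fitting, bottle, parts_box from where it was at the start of the episode above 0.03 m).
It also fails if it takes over 69 s, if anything falls off the work surface, if the arm or the gripper's body presses on something with over 40 N, if the wrist force passes 120 N, or if a joint passes its speed limit or range.

## Working session

There is one attempt and no reset: what is moved stays moved. The work goes in short steps, each a Python script; the robot and the scene stay as the last script left them, time stands still between calls to the robot, and variables do not carry over. Pictures are saved under pics/ and viewed, and the job is handed in when it is done.

```bash
ls; mkdir -p pics; cat > h.py <<'E'
import numpy as np, cv2
from station import robot
from scipy.spatial.transform import Rotation as R
def cam(name):
    o=robot.observe(); d=robot.read_camera(name)
    if name=="wrist":
        T=np.eye(4); T[:3,:3]=R.from_quat(o["tcp_rot"]).as_matrix(); T[:3,3]=o["position"]
        d["extrinsics"]=T@d["tool_from_camera"]
    return d
def w(d,u,v,z=None):
    K=d["K"]; 
    if z is None: z=d["z_map"][int(round(v)),int(round(u))]
    p=np.array([(u-K[0,2])/K[0,0]*z, -(v-K[1,2])/K[1,1]*z, -z,1.])
    return (d["extrinsics"]@p)[:3]
def ray_h(d,u,v,h):
    a=w(d,u,v,0.); b=w(d,u,v,1.); t=(h-a[2])/(b[2]-a[2]); return a+t*(b-a)
def proj(d,p):
    q=np.linalg.inv(d["extrinsics"])@np.r_[p,1]; K=d["K"]
    return np.array([K[0,0]*q[0]/-q[2]+K[0,2], K[1,1]*(-q[1])/-q[2]+K[1,2]])
E
python3 - <<'E'
from h import *
np.set_printoptions(precision=4,suppress=True)
for c in ("scene","side","wrist"):
    d=cam(c); cv2.imwrite(f"pics/{c}0.png",d["pixels"]); print(c,d["K"].tolist(),d["extrinsics"], [k for k in d])
    for t in ("console","bezel_grip","pivot","pin_grip","cup","tab_top","pan_in","ball_center","station","spanner","fitting","bottle","parts_box"):
        print(t,[(round(m["p"],2),np.round(m["at"],1).tolist()) for m in robot.mark_of(c,t)])
print(robot.observe())
E
```

```text
pics
scene [[529.1581005042972, 0.0, 324.9722176987948], [0.0, 529.1581005042972, 242.6307617491784], [0.0, 0.0, 1.0]] [[ 0.8872 -0.4016  0.2274  0.8268]
 [ 0.4615  0.7728 -0.4357 -0.5093]
 [-0.0008  0.4914  0.8709  1.2459]
 [ 0.      0.      0.      1.    ]] ['pixels', 'z_map', 'K', 'extrinsics']
console [(0.85, [414.4, 194.6]), (0.74, [423.3, 253.4]), (0.71, [347.0, 234.2]), (0.68, [282.7, 341.4]), (0.29, [317.4, 291.7]), (0.17, [271.7, 264.5])]
bezel_grip [(0.92, [344.1, 212.8]), (0.73, [429.0, 242.0]), (0.62, [421.3, 177.3])]
pivot [(0.68, [320.9, 294.3]), (0.6, [319.1, 334.2]), (0.44, [281.2, 332.7])]
pin_grip [(0.67, [318.9, 266.0])]
cup [(0.77, [318.8, 294.9]), (0.42, [318.3, 264.5])]
tab_top [(0.52, [316.6, 309.8]), (0.51, [344.3, 211.4]), (0.38, [335.9, 124.9])]
pan_in [(0.61, [270.9, 440.1]), (0.6, [280.8, 330.5])]
ball_center [(0.75, [317.3, 292.8])]
station [(0.74, [279.0, 333.1]), (0.6, [282.7, 339.8])]
spanner [(0.88, [269.0, 262.4])]
fitting [(0.8, [401.9, 309.7])]
bottle [(0.82, [271.9, 440.9]), (0.56, [320.5, 334.2])]
parts_box [(0.85, [331.2, 123.4])]
side [[505.030
[... 1228 characters left out ...]
.      0.      1.    ]] ['pixels', 'z_map', 'K', 'tool_from_camera', 'extrinsics']
console []
bezel_grip []
pivot []
pin_grip []
cup []
tab_top []
pan_in []
ball_center []
station []
spanner []
fitting []
bottle []
parts_box []
{'time': 2.1, 'joint_positions': array([ 1.6301,  0.3586,  0.0119,  0.    , -1.2241, -0.2881]), 'qvel': array([-0.    , -0.0007, -0.0004, -0.0004, -0.0001,  0.0021]), 'joint_efforts': array([ -0.0006, -58.2363,  29.3289,   7.0023,   0.0124,  -0.    ]), 'position': array([0.1531, 0.6574, 0.2266]), 'tcp_rot': array([ 0.9935, -0.1141,  0.    , -0.    ]), 'force': array([0.1797, 0.3423, 0.8523]), 'moment': array([-0.0122,  0.0466,  0.0258]), 'opening': 0.9992068674833291}
```

View pics/scene0.png

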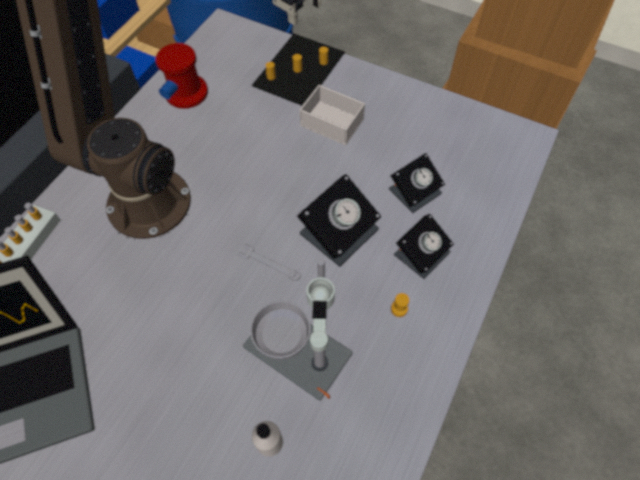

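View pics/side0.png

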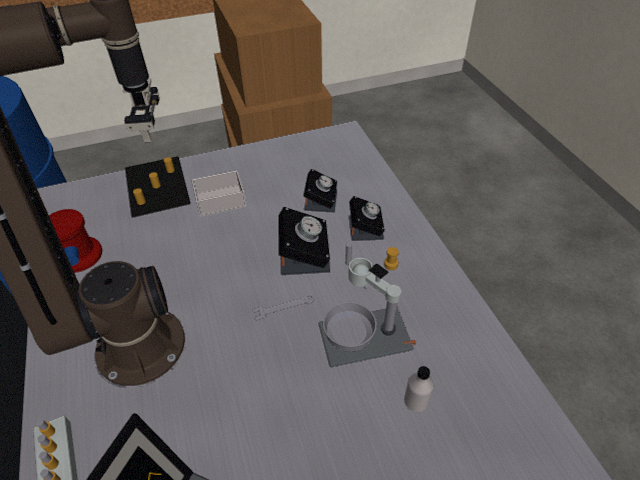

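```bash
python3 - <<'E'
from h import *
np.set_printoptions(precision=4,suppress=True)
for c,b,p in (("scene",(344,213),dict(bez=(344.1,212.8,.115),pin=(320.5,266,.224),piv=(319,342,.22),tab=(320,309.8,.224),pan=(280.8,330.5,.043))),("side",(309,225),dict(bez=(309.5,225.1,.12),pin=(348.2,246.8,.224),piv=(394.4,288,.22),tab=(379,271,.224),pan=(349,327,.043)))):
    d=cam(c)
    for k,(u,v,h) in p.items(): print(c,k,w(d,u,v),ray_h(d,u,v,h))
    ms=robot.masks_of(c,"console")
    for m in ms: print("mask",m["p"],m["bbox"],m["mask"].sum())
    x,y=b; im=d["pixels"]
    cv2.imwrite(f"pics/{c}_bez.png",cv2.resize(im[y-50:y+50,x-60:x+60],None,fx=6,fy=6,interpolation=cv2.INTER_CUBIC))
    x,y=(310,320) if c=="scene" else (370,290)
    cv2.imwrite(f"pics/{c}_st.png",cv2.resize(im[y-75:y+75,x-80:x+80],None,fx=4,fy=4,interpolation=cv2.INTER_CUBIC))
    np.savez(f"{c}.npz",**d)
E
```

```text
scene bez [0.538  0.1478 0.1286] [0.5345 0.1558 0.115 ]
scene pin [ 0.5805 -0.0583  0.2334] [ 0.5782 -0.0541  0.224 ]
scene piv [ 0.649  -0.1961  0.1886] [ 0.6543 -0.2054  0.22  ]
scene tab [ 0.6241 -0.1438  0.2221] [ 0.6245 -0.1444  0.224 ]
scene pan [ 0.531  -0.1707  0.046 ] [ 0.5303 -0.1698  0.043 ]
mask 0.71 [304.6, 175.3, 381.3, 267.2] 4386
mask 0.69 [389.2, 155.3, 442.7, 213.3] 1966
mask 0.69 [393.2, 213.2, 450.9, 280.8] 2273
mask 0.36 [303.9, 261.1, 332.7, 350.1] 1096
mask 0.34 [250.2, 296.8, 309.7, 356.9] 2794
side bez [0.5386 0.1578 0.1255] [0.5402 0.1631 0.12  ]
side pin [ 0.5732 -0.06    0.2406] [ 0.5792 -0.046   0.224 ]
side piv [ 0.648  -0.1868  0.1908] [ 0.6359 -0.2064  0.22  ]
side tab [ 0.6203 -0.149   0.2256] [ 0.621  -0.1478  0.224 ]
side pan [ 0.5401 -0.1637  0.0406] [ 0.5394 -0.1651  0.043 ]
mask 0.92 [306.1, 170.0, 338.5, 209.7] 1187
mask 0.91 [277.7, 206.6, 328.3, 275.0] 3003
mask 0.7 [348.9, 200.2, 382.7, 237.2] 1226
mask 0.43 [365.0, 265.2, 389.0, 281.5] 166
```

```bash
cd pics; python3 -c "
import cv2,numpy as np
a=cv2.imread('scene_bez.png');b=cv2.imread('side_bez.png');s=lambda i:cv2.resize(i,(400,300))
c=cv2.imread('scene_st.png');d=cv2.imread('side_st.png')
cv2.imwrite('m0.png',np.vstack([np.hstack([s(a),s(b)]),np.hstack([s(c),s(d)])]))"
```

```text
(no output)
```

View pics/m0.png

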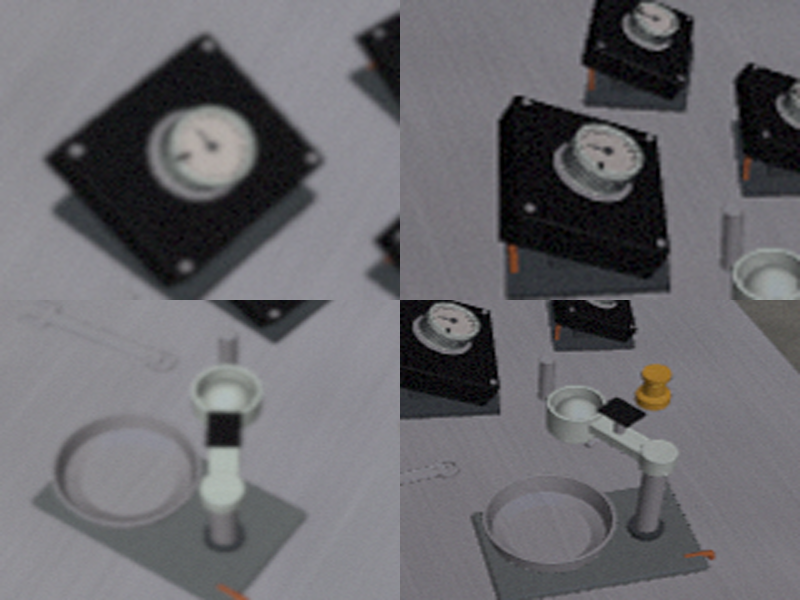

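```bash
cat > fit.py <<'E'
from h import *
from scipy.optimize import least_squares
np.set_printoptions(precision=4,suppress=True)
D={c:dict(np.load(f"{c}.npz")) for c in ("scene","side")}
def cloud(c,x0,y0,x1,y1,mask=None):
    d=D[c]; P=[];C=[]
    for v in range(y0,y1):
        for u in range(x0,x1):
            if d["z_map"][v,u]>0: P.append(w(d,u,v)); C.append(d["pixels"][v,u])
    return np.array(P),np.array(C).astype(int)
A=[];
for c,b in (("scene",(300,172,385,270)),("side",(274,203,332,278))):
    P,C=cloud(c,*b); k=(C.sum(1)<120)&(P[:,2]>.05); P=P[k]
    # plane robust
    ctr=np.median(P,0)
    def f(q): 
        n=np.array([np.sin(q[0])*np.cos(q[1]),np.sin(q[0])*np.sin(q[1]),np.cos(q[0])]); return (P-ctr)@n-q[2]
    s=least_squares(f,[.48,.3,0],loss="soft_l1",f_scale=.002)
    q=s.x; n=np.array([np.sin(q[0])*np.cos(q[1]),np.sin(q[0])*np.sin(q[1]),np.cos(q[0])])
    r=f(q); print(c,"tilt deg",np.degrees(q[0]),"az",np.degrees(q[1]),"res",np.median(abs(r)),len(P))
    F=P[abs(r)<.006]
    # face min area rect in plane
    ex=np.cross([0,0,1],n); ex/=np.linalg.norm(ex); ey=np.cross(n,ex)
    o=ctr+n*q[2]; uv=np.c_[(F-o)@ex,(F-o)@ey]
    rc=cv2.minAreaRect((uv*1000).astype(np.float32)); print(rc, "center",o+ex*rc[0][0]/1e3+ey*rc[0][1]/1e3)
    P,C=cloud(c,*b); h=(P-o)@n; k=(h>.025)&(h<.045); Q=P[k]; uv=np.c_[(Q-o)@ex,(Q-o)@ey]
    cc,rr=cv2.minEnclosingCircle((uv*1000).astype(np.float32)); print("bezel top",cc,rr,"centre on face",o+ex*cc[0]/1e3+ey*cc[1]/1e3, len(Q))
# station
for c,b in (("scene",(245,255,355,395)),("side",(315,240,415,365))):
    P,C=cloud(c,*b)
    k=(P[:,2]>.07)&(P[:,2]<.09)&(np.hypot(P[:,0]-.535,P[:,1]+.167)<.085); Q=P[k]
    def g(q): return np.hypot(Q[:,0]-q[0],Q[:,1]-q[1])-.069
    s=least_squares(g,[.535,-.167],loss="soft_l1",f_scale=.002); print(c,"pan",s.x,len(Q))
    k=(P[:,2]>.18)&(P[:,2]<.2); Q=P[k]
    def g2(q): return np.hypot(Q[:,0]-q[0],Q[:,1]-q[1])-.030
    s=least_squares(g2,[.59,-.09],loss="soft_l1",f_scale=.002); print("cup",s.x,len(Q))
    k=(P[:,2]>.21)&(C.sum(1)<100); print("tab",P[k].mean(0),np.median(P[k],0),k.sum())
    k=(P[:,2]>.23); print("pin",np.median(P[k],0),k.sum(), P[k][:,:2].min(0),P[k][:,:2].max(0))
    k=(P[:,2]>.04)&(P[:,2]<.14)&(np.hypot(P[:,0]-.645,P[:,1]+.2)<.03); print("post",np.median(P[k],0),k.sum())
E
python3 fit.py
```

```text
scene tilt deg 28.11899950338497 az -17.18883045349301 res 0.0020241739651454113 2548
((26.674564361572266, -2.0616378784179688), (168.24566650390625, 146.52133178710938), 1.4189726114273071) center [0.5276 0.1557 0.0992]
bezel top (29.332937240600586, -0.9605477452278137) 34.466983795166016 centre on face [0.5275 0.1585 0.0997] 529
side tilt deg 26.519944130607147 az -20.248887487053725 res 0.003728943273176825 1766
((48.429786682128906, -14.4869384765625), (176.885986328125, 150.95420837402344), 3.956852436065674) center [0.5236 0.1569 0.0991]
bezel top (49.6263427734375, -15.342317581176758) 37.287139892578125 centre on face [0.5248 0.1578 0.0988] 313
scene pan [ 0.5358 -0.1786] 537
cup [ 0.6143 -0.1301] 856
tab [ 0.6228 -0.1447  0.224 ] [ 0.6228 -0.145   0.224 ] 150
pin [ 0.5777 -0.055   0.2406] 53 [ 0.5702 -0.0609] [ 0.5848 -0.0457]
post [ 0.6503 -0.2009  0.0928] 156
side pan [ 0.5324 -0.1794] 455
cup [ 0.6163 -0.1257] 693
tab [ 0.6202 -0.1458  0.2237] [ 0.6203 -0.1458  0.2237] 134
pin [ 0.5758 -0.0572  0.2389] 38 [ 0.5678 -0.062 ] [ 0.5842 -0.0449]
post [ 0.6355 -0.201   0.0922] 223
```

```bash
cat >> h.py <<'E'
AZ=np.radians(-18.2); TI=np.radians(28)
N=np.array([np.sin(TI)*np.cos(AZ),np.sin(TI)*np.sin(AZ),np.cos(TI)])
UP=np.cross(np.array([np.sin(AZ),-np.cos(AZ),0]),N); UP=UP if UP[2]>0 else -UP   # up slope
LF=np.cross(N,UP)  # anticlockwise +90 from UP
FC=np.array([.5265,.157,.0995])
def bq(phi,n=None):
    # tool y (jaw) axis at angle phi anticlockwise from UP, tool z = -N
    y=np.cos(phi)*UP+np.sin(phi)*LF; z=-N; x=np.cross(y,z)
    return R.from_matrix(np.c_[x,y,z]).as_quat()
PIN=np.array([.577,-.055,.224]); PIV=np.array([.6448,-.192]); PAN=np.array([.534,-.179])
E
python3 - <<'E'
from h import *
np.set_printoptions(precision=3,suppress=True)
print(UP,LF)
for deg in range(0,360,15):
    for h in (.02,.15):
        q=robot.solve_ik((FC+N*h).tolist(),bq(np.radians(deg)).tolist()); print(deg,h,None if q is None else np.array(q))
for n in ("scene","side"):
    d=dict(np.load(n+".npz")); a=FC+.036*N
    print(n,[proj(d,p).round(1).tolist() for p in (a,a+.03*UP,a+.03*LF)])
print(robot.read_camera("wrist")["tool_from_camera"])
E
```

```text
[-0.839  0.276  0.469] [-0.312 -0.95   0.   ]
0 0.02 [ 0.399  0.529  0.048 -0.315 -1.476 -0.624]
0 0.15 [ 0.346  0.527  0.314 -0.298 -1.747 -0.658]
15 0.02 [ 0.399  0.529  0.048 -0.315 -1.476 -0.363]
15 0.15 [ 0.346  0.527  0.314 -0.298 -1.747 -0.396]
30 0.02 [ 0.399  0.529  0.048 -0.315 -1.476 -0.101]
30 0.15 [ 0.346  0.527  0.314 -0.298 -1.747 -0.134]
45 0.02 [ 0.399  0.529  0.048 -0.315 -1.476  0.161]
45 0.15 [ 0.346  0.527  0.314 -0.298 -1.747  0.128]
60 0.02 [ 0.399  0.529  0.048 -0.315 -1.476  0.423]
60 0.15 [ 0.346  0.527  0.314 -0.298 -1.747  0.39 ]
75 0.02 [ 0.399  0.529  0.048 -0.315 -1.476  0.685]
75 0.15 [ 0.346  0.527  0.314 -0.298 -1.747  0.651]
90 0.02 [ 0.399  0.529  0.048 -0.315 -1.476  0.946]
90 0.15 [ 0.346  0.527  0.314 -0.298 -1.747  0.913]
105 0.02 [ 0.399  0.529  0.048 -0.315 -1.476  1.208]
105 0.15 [ 0.346  0.527  0.314 -0.298 -1.747  1.175]
120 0.02 [ 0.399  0.529  0.048 -0.315 -1.476  1.47 ]
120 0.15 [ 0.346  0.527  0.314 -0.298 -1.747  1.437]
135 0.02 [ 0.399  0.529  0.048 -0.315 -1.476  1.732]
135 0.15 [ 0.346  0.527  0.314 -0.298 -1.747  1.698]
150 0.02 [
[... 968 characters left out ...]
 0.346  0.527  0.314 -0.298 -1.747 -1.967]
300 0.02 [ 0.399  0.529  0.048 -0.315 -1.476 -1.672]
300 0.15 [ 0.346  0.527  0.314 -0.298 -1.747 -1.705]
315 0.02 [ 0.399  0.529  0.048 -0.315 -1.476 -1.41 ]
315 0.15 [ 0.346  0.527  0.314 -0.298 -1.747 -1.443]
330 0.02 [ 0.399  0.529  0.048 -0.315 -1.476 -1.148]
330 0.15 [ 0.346  0.527  0.314 -0.298 -1.747 -1.181]
345 0.02 [ 0.399  0.529  0.048 -0.315 -1.476 -0.886]
345 0.15 [ 0.346  0.527  0.314 -0.298 -1.747 -0.919]
scene [[346.5, 211.7], [339.1, 202.3], [338.0, 218.9]]
side [[311.4, 224.8], [302.2, 221.6], [311.4, 232.1]]
[[ 0.     0.963  0.268  0.071]
 [ 1.    -0.     0.     0.   ]
 [ 0.     0.268 -0.963 -0.158]
 [ 0.     0.     0.     1.   ]]
```

```bash
python3 - <<'E'
from h import *
np.set_printoptions(precision=4,suppress=True)
phi=np.radians(60)
robot.goto((FC+N*.15).tolist(),bq(phi).tolist())
d=cam("wrist"); cv2.imwrite("pics/w1.png",d["pixels"]); np.savez("w1.npz",**d)
print([(m["p"],m["at"]) for m in robot.mark_of("wrist","bezel_grip")], proj(d,FC+.024*N), robot.observe()["time"])
E
```

```text
[(0.59, [315.7, 233.9])] [320.0783 231.269 ] 4.9
```

View pics/w1.png

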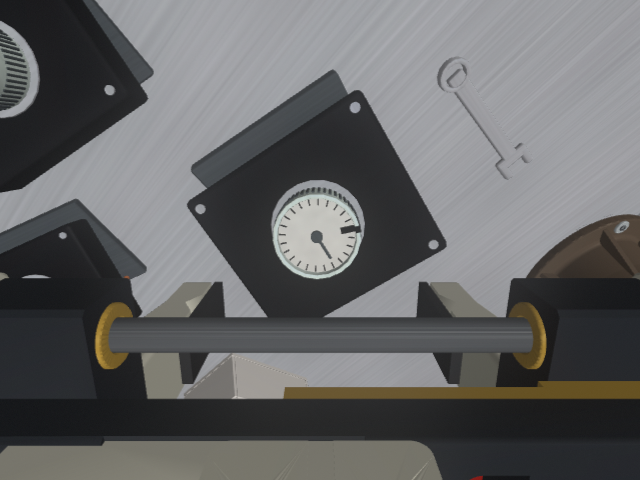

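```bash
cat >> h.py <<'E'
def rect(d,h,c=None,half=.05,S=600,t=0):
    c=FC if c is None else c
    o=c+N*h; g=[(-half,half),(half,half),(half,-half),(-half,-half)] # (right,up): right=-LF
    src=np.float32([proj(d,o-LF*a+UP*b) for a,b in g]); dst=np.float32([(0,0),(S,0),(S,S),(0,S)])
    return cv2.warpPerspective(d["pixels"],cv2.getPerspectiveTransform(src,dst),(S,S),flags=cv2.INTER_CUBIC)
E
python3 - <<'E'
from h import *
d=dict(np.load("w1.npz"))
a=rect(d,0,half=.1,S=400); b=rect(d,.034,half=.05,S=400)
for i in (a,b): cv2.line(i,(200,0),(200,400),(0,0,255),1); cv2.line(i,(0,200),(400,200),(0,0,255),1)
cv2.imwrite("pics/r1.png",np.hstack([a,b]))
E
```

```text
(no output)
```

View pics/r1.png

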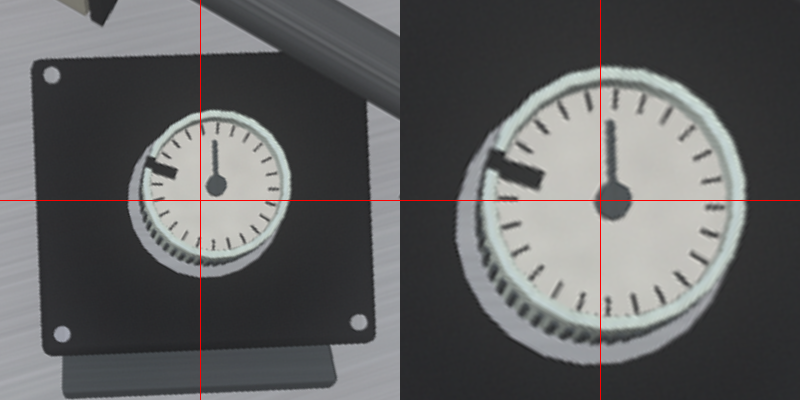

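```bash
sed -i 's/-18.2/-16.2/; s/^FC=.*/FC=np.array([.5265,.157,.0995])-LF*.0025/' h.py; python3 - <<'E'
from h import *
np.set_printoptions(precision=4,suppress=True)
d=dict(np.load("w1.npz")); b=rect(d,.036,half=.05,S=500); cv2.line(b,(250,0),(250,500),(0,0,255),1); cv2.line(b,(0,250),(500,250),(0,0,255),1); cv2.imwrite("pics/r1b.png",b)
p0=np.radians(100)
robot.goto((FC+N*.08).tolist(),bq(p0).tolist())
robot.move_linear((FC+N*.008).tolist(),feed=.1)
robot.close_gripper(20)
o=robot.observe(); print(o["time"],o["opening"],o["force"],o["moment"],o["position"]-(FC+N*.008))
robot.goto((FC+N*.008).tolist(),bq(p0-1.227).tolist())
o=robot.observe(); print(o["time"],o["opening"],o["force"],o["moment"])
robot.open()
robot.move_linear((FC+N*.13).tolist(),feed=.2)
d=cam("wrist"); np.savez("w2.npz",**d); a=rect(d,.036,half=.05,S=500);cv2.line(a,(250,0),(250,500),(0,0,255),1); cv2.line(a,(0,250),(500,250),(0,0,255),1)
print(robot.observe()["time"])
cv2.imwrite("pics/r2.png",np.hstack([b,a])[:, :])
cv2.imwrite("pics/r2.png",cv2.resize(np.hstack([b,a]),(800,400)))
E
```

```text
7.0 0.7451099598074008 [1.0147 1.2209 1.8854] [ 0.0162 -1.3808 -0.2762] [0.0003 0.0002 0.0002]
8.125 0.7492793095966036 [2.7948 3.7757 0.8584] [ 1.0786 -2.3761 -0.972 ]
9.5583
```

View pics/r2.png

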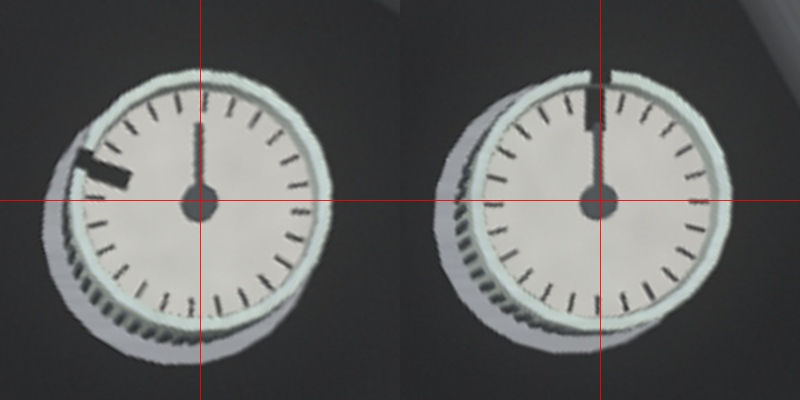

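```bash
python3 - <<'E'
from h import *
d=dict(np.load("w2.npz")); a=rect(d,.034,half=.04,S=1600)[100:900,400:1200]; cv2.imwrite("pics/r2z.png",cv2.resize(a,(600,600)))
E
```

```text
(no output)
```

View pics/r2z.png

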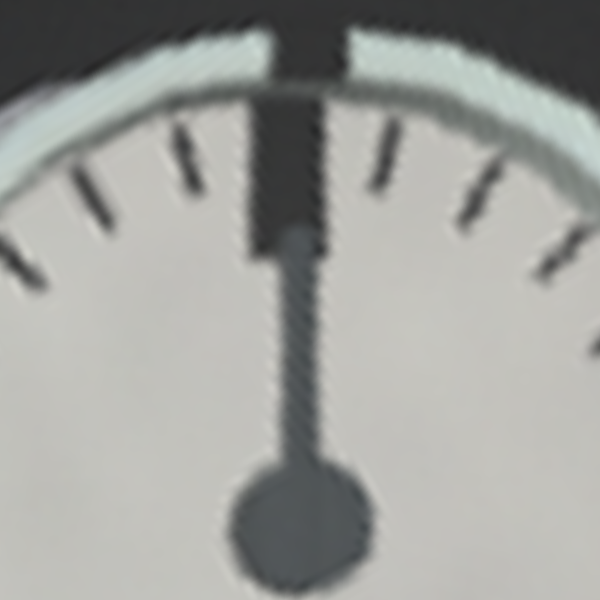

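```bash
cat >> h.py <<'E'
def dq(a):  # tool down, jaw y axis at world angle a
    y=np.array([np.cos(a),np.sin(a),0]); z=np.array([0,0,-1.]); return R.from_matrix(np.c_[np.cross(y,z),y,z]).as_quat()
E
python3 - <<'E'
from h import *
np.set_printoptions(precision=3,suppress=True)
for s in (-1,1):
  for sw in np.linspace(0,1.02,5):
    a=np.radians(116.3)+sw; p=np.r_[PIV+.153*np.array([np.cos(a),np.sin(a)]),.205]
    q=robot.solve_ik(p.tolist(),dq(a+s*np.pi/2).tolist()); print(s,sw,p,None if q is None else np.array(q))
a=np.radians(116.3)
robot.goto([.577,-.055,.32],dq(a-np.pi/2).tolist())
d=cam("wrist"); cv2.imwrite("pics/w3.png",d["pixels"]); np.savez("w3.npz",**d)
for t in ("pin_grip","cup","tab_top","pivot","ball_center","pan_in"): print(t,[(round(m["p"],2),np.round(m["at"],1).tolist()) for m in robot.mark_of("wrist",t)])
print(proj(d,np.r_[.577,-.055,.242]),robot.observe()["time"])
E
```

```text
-1 0.0 [ 0.577 -0.055  0.205] [ 0.243  0.218 -0.235  0.    -1.117 -2.925]
-1 0.255 [ 0.545 -0.076  0.205] [ 0.217  0.169 -0.298  0.    -1.104 -2.645]
-1 0.51 [ 0.519 -0.105  0.205] [ 0.17   0.135 -0.34   0.    -1.096 -2.343]
-1 0.765 [ 0.501 -0.14   0.205] [ 0.105  0.119 -0.358  0.    -1.093 -2.023]
-1 1.02 [ 0.492 -0.178  0.205] [ 0.028  0.125 -0.351  0.    -1.094 -1.691]
1 0.0 [ 0.577 -0.055  0.205] [ 0.243  0.218 -0.235  0.    -1.117  0.217]
1 0.255 [ 0.545 -0.076  0.205] [ 0.217  0.169 -0.298  0.    -1.104  0.497]
1 0.51 [ 0.519 -0.105  0.205] [ 0.17   0.135 -0.34   0.    -1.096  0.799]
1 0.765 [ 0.501 -0.14   0.205] [ 0.105  0.119 -0.358  0.    -1.093  1.119]
1 1.02 [ 0.492 -0.178  0.205] [ 0.028  0.125 -0.351  0.    -1.094  1.451]
pin_grip [(0.74, [322.6, 242.9])]
cup []
tab_top [(0.83, [319.2, 369.4])]
pivot []
ball_center [(0.96, [325.3, 271.4])]
pan_in [(0.81, [245.8, 276.7])]
[321.356 252.247] 12.2917
```

View pics/w3.png

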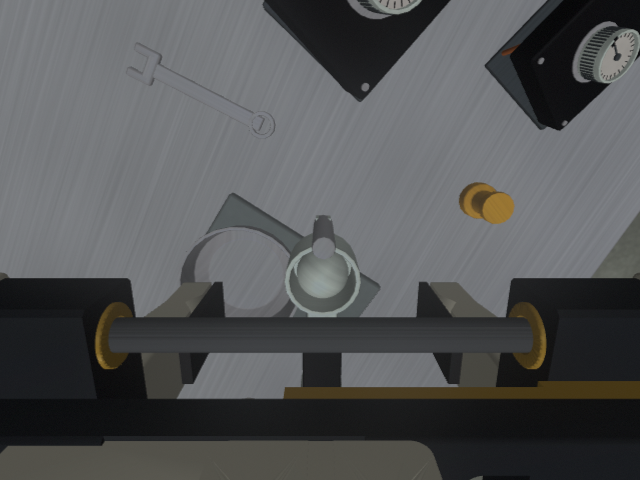

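```bash
python3 - <<'E'
from h import *
np.set_printoptions(precision=4,suppress=True)
d=dict(np.load("w3.npz"))
print(ray_h(d,322.5,245.5,.242),ray_h(d,322.5,281,.192),ray_h(d,238,272,.083), w(d,322,244))
Q=robot.observe()["position"]; print(Q)
E
```

```text
[ 0.5756 -0.0506  0.242 ] [ 0.5956 -0.0901  0.192 ] [ 0.5265 -0.1603  0.083 ] [ 0.5749 -0.0498  0.2419]
[ 0.577  -0.055   0.3199]
```

```bash
cat >> h.py <<'E'
PIV=np.array([.6443,-.1902]); A0=np.radians(116.3)
def pinpose(sw,z=.206,r=.153):
    a=A0+sw; return np.r_[PIV+r*np.array([np.cos(a),np.sin(a)]),z].tolist(), dq(a+np.pi/2).tolist()
E
python3 - <<'E'
from h import *
np.set_printoptions(precision=2,suppress=True)
p,q=pinpose(0,.29); robot.goto(p,q)
p,q=pinpose(0); robot.move_linear(p,feed=.1)
robot.close_gripper(12)
o=robot.observe(); print(o["time"],o["opening"],o["force"]); f0=o["force"]
for sw in list(np.linspace(.1,.9,9))+[.94,.97,.99,1.01,1.03]:
    p,q=pinpose(sw); robot.move_linear(p,q,feed=.08)
    o=robot.observe(); df=o["force"]-f0; a=A0+sw; t=np.array([-np.sin(a),np.cos(a)]); r=np.array([np.cos(a),np.sin(a)])
    print(round(sw,2),round(o["time"],2),"tan",df[:2]@t,"rad",df[:2]@r,"z",df[2],"op",round(o["opening"],3))
    if sw>.91 and abs(df[:2]@t)>18: break
d=cam("scene"); np.savez("s4.npz",**d); x,y=310,310
cv2.imwrite("pics/s4.png",cv2.resize(d["pixels"][y-100:y+100,x-100:x+100],(600,600),interpolation=cv2.INTER_CUBIC))
E
```

```text
17.0583 0.1781866400038947 [ 1.16  1.05 -0.14]
0.1 17.4 tan 3.285069503912387 rad 0.3061875468087568 z -0.10133224352114983 op 0.179
0.2 17.74 tan 2.2568902974660796 rad 0.6040836974018828 z 1.338739087103625 op 0.181
0.3 18.08 tan 1.473476591450359 rad 1.3648104412311415 z 1.487694780148973 op 0.176
0.4 18.43 tan 2.382841536518065 rad 1.3256719509189328 z 0.28925467310717584 op 0.179
0.5 18.77 tan 2.668495358690593 rad 0.5034213775622245 z 0.513872552987384 op 0.179
0.6 19.11 tan 2.19636776310886 rad 1.3503342656019666 z -0.35082465221802484 op 0.177
0.7 19.45 tan 2.0274817344441627 rad 1.4934411078956333 z -0.2855575236835769 op 0.179
0.8 19.79 tan 3.756359676924539 rad 1.150428446441014 z -0.4249769148644462 op 0.178
0.9 20.13 tan 1.945099663898205 rad 1.204393201252407 z -1.0017301498651738 op 0.181
0.94 20.38 tan 2.2950127245243057 rad 0.6511488840277692 z -1.6184910961035044 op 0.18
0.97 20.63 tan 2.1352132042717273 rad 0.5238755796263309 z -0.9518397535541608 op 0.18
0.99 20.88 tan 0.7428023462095181 rad 0.3243744634653062 z -1.1529915985220294 op 0.179
1.01 21.13 tan -15.642762854456317 rad 3.695791547280439 z 2.187209462704992 op 0.179
1.03 21.38 tan -22.243403936601265 rad 3.558188605152791 z 5.067614863994091 op 0.219
```

View pics/s4.png

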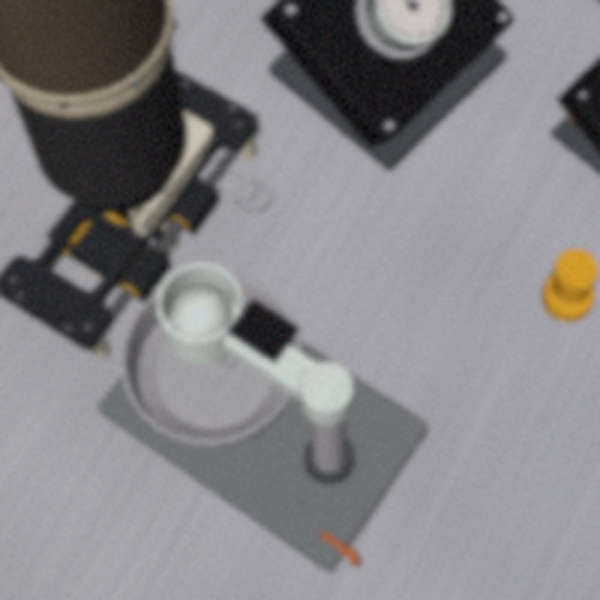

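```bash
python3 - <<'E'
from h import *
np.set_printoptions(precision=4,suppress=True)
p,q=pinpose(1.0); robot.move_linear(p,q,feed=.08)
robot.open()
o=robot.observe(); print(o["force"],o["time"])
p[2]=.33; robot.move_linear(p,feed=.2)
robot.close_gripper(10)
a=A0+1.0; t=PIV+.052*np.array([np.cos(a),np.sin(a)]); print("tab pred",t)
# view with camera offset towards tab
for yaw in (a+np.pi/2,a-np.pi/2,a,a+np.pi):
    s=robot.solve_ik([*t,.33],dq(yaw).tolist()); print(yaw-a,None if s is None else np.array(s), dq(yaw))
robot.goto([t[0]-.05,t[1],.33],dq(a+np.pi/2).tolist())
d=cam("wrist"); np.savez("w5.npz",**d); cv2.imwrite("pics/w5.png",d["pixels"])
for n in ("tab_top","cup","pin_grip"): print(n,[(round(m["p"],2),np.round(m["at"],1).tolist(),ray_h(d,*m["at"],.224)) for m in robot.mark_of("wrist",n)])
print(proj(d,np.r_[t,.224]),robot.observe()["time"])
E
```

```text
[ 0.0591 -0.1019 -0.3913] 22.9333
tab pred [ 0.5926 -0.1844]
1.5707963267948966 [ 0.0125  0.2232  0.0554  0.     -1.403   1.4465] [ 0.9984 -0.0559  0.      0.    ]
-1.5707963267948966 [ 0.0125  0.2232  0.0554  0.     -1.403  -1.6951] [0.0559 0.9984 0.     0.    ]
0.0 [ 0.0125  0.2232  0.0554  0.     -1.403  -0.1243] [-0.6665  0.7455  0.      0.    ]
3.141592653589793 [ 0.0125  0.2232  0.0554  0.     -1.403   3.0173] [0.7455 0.6665 0.     0.    ]
tab_top [(0.61, [310.4, 172.3], array([ 0.5911, -0.1831,  0.224 ]))]
cup []
pin_grip [(0.77, [311.2, 306.4], array([ 0.4912, -0.1718,  0.224 ]))]
[312.0624 169.8248] 25.65
```

View pics/w5.png

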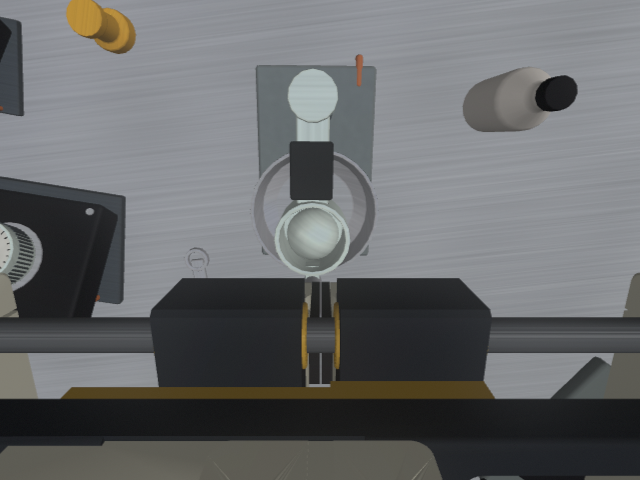

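```bash
python3 - <<'E'
from h import *
np.set_printoptions(precision=3,suppress=True)
a=A0+1.0; q=dq(a+np.pi/2).tolist(); t=np.array([.592,-.184])
robot.move_linear([*t,.26],q,feed=.15)
robot.move_linear([*t,.228],feed=.06)
f0=robot.observe()["force"]
for z in (.222,.217,.213,.210,.208,.2065,.205,.2035):
    robot.move_linear([*t,z],feed=.06); o=robot.observe(); df=o["force"]-f0; print(z,o["position"][2],df,o["time"])
    if df[2]>14: break
robot.hold(.6)
d=cam("side"); x,y=360,290; cv2.imwrite("pics/s6.png",cv2.resize(d["pixels"][y-80:y+80,x-80:x+80],(600,600),interpolation=cv2.INTER_CUBIC))
robot.move_linear([*t,.26],feed=.08)
robot.move_linear([.52,-.17,.40],feed=.25)
robot.goto((FC+N*.17).tolist(),bq(np.radians(30)).tolist())
d=cam("wrist"); b=rect(d,.034,half=.05,S=500)
d=cam("scene"); x,y=310,290
np.savez("s7.npz",**d)
cv2.imwrite("pics/f.png",np.hstack([b,cv2.resize(d["pixels"][y-100:y+100,x-100:x+100],(500,500),interpolation=cv2.INTER_CUBIC)])[:, :])
i=cv2.imread("pics/f.png"); cv2.imwrite("pics/f.png",cv2.resize(i,(800,400)))
for n in ("ball_center","tab_top","pan_in"): print(n,[(round(m["p"],2),np.round(m["at"],1).tolist(),w(d,*m["at"])) for m in robot.mark_of("scene",n)])
o=robot.observe(); print(o["time"],o["force"])
E
```

```text
0.222 0.22167771018257137 [-0.071 -0.581  0.414] 27.3083
0.217 0.216699879718732 [-0.081  0.382  0.117] 27.5583
0.213 0.21351670567708506 [-0.937  1.215  6.505] 27.8083
0.21 0.21085370148837174 [-1.924 -0.796  7.334] 28.0583
0.208 0.2089994700497432 [-1.457  0.051  7.046] 28.3083
0.2065 0.20826911315176172 [-3.679  1.348 10.442] 28.5583
0.205 0.20818198158661444 [-4.588  2.795 18.489] 28.8083
ball_center [(0.56, [275.9, 330.9], array([ 0.529, -0.185,  0.075])), (0.33, [269.3, 442.5], array([ 0.645, -0.407,  0.107])), (0.21, [256.6, 290.3], array([ 0.491, -0.173,  0.242]))]
tab_top [(0.61, [296.0, 317.5], array([ 0.588, -0.182,  0.223]))]
pan_in [(0.81, [278.3, 335.7], array([ 0.537, -0.19 ,  0.064]))]
32.7083 [-0.683 -1.055  0.204]
```

View pics/f.png

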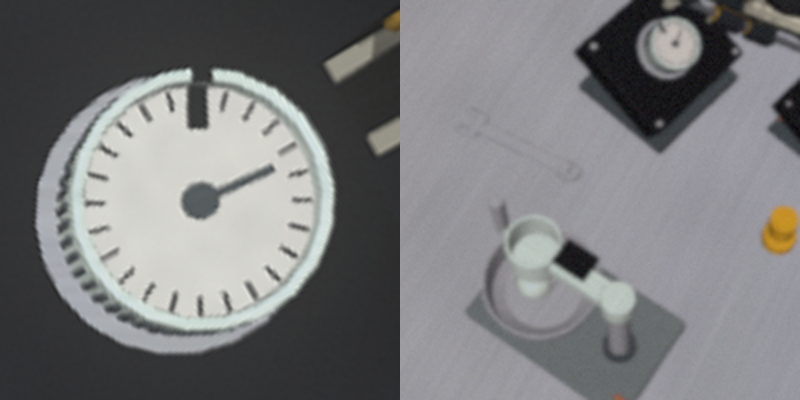

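View pics/s6.png

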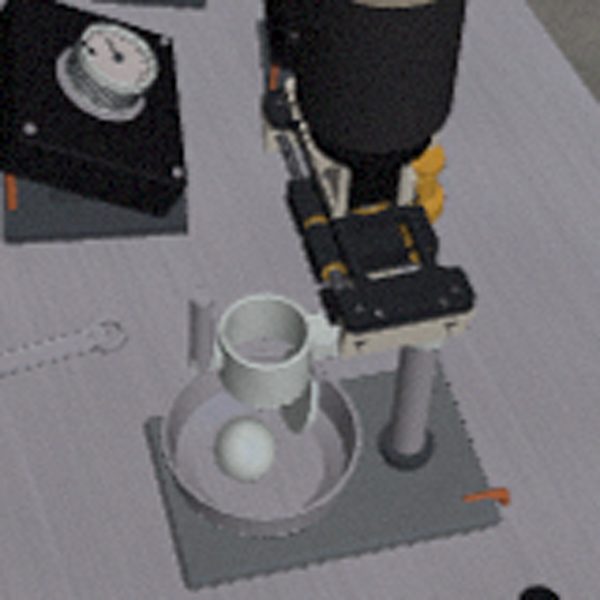

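```bash
python3 -c "
from h import *
robot.hold(.5); robot.hand_in(); print(robot.observe()['time'])"
```

```text
the job is handed in; nothing more can be done
the job is handed in; nothing more can be done
```

The job is done and handed in at about 33 s of the 69 s allowed; no verdict came back. I gripped the bezel of the largest gauge and turned it 1.23 rad clockwise to the pointer. I then swung the cup arm by its pin to the stop, pressed the release tab, and moved the gripper clear.

The last checks before handing in showed:
- **Bezel:** the zero mark still stands where I set it. I read it within about 0.04 rad of the pointer with the pan empty. The reading has some parallax, because the dial, pointer and rim sit at different heights, but the limit is 0.09 rad.
- **Cup arm:** the pin position puts the swing at about 1.0 rad, at its stop. I felt the stop as roughly 16 to 22 N on the pin.
- **Ball and pointer:** the ball lies in the pan and the pointer is deflected about 1.17 rad.
- **Tab:** its top is back at 0.223 m, against 0.224 m when fully up. The peak pressing force was about 18 N.
- **Bystanders:** the gripper stayed clear of all of them. In the last picture the spanner and fitting look where they were; I did not check the bottle or parts box closely.

No check failed. The one open disagreement is the pan centre: my measurements of it differed by up to about 20 mm, but the ball was seen inside the pan.

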